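# Unclip the control box cover and stow it in the dust shelter

## Task

Open the grey control box: squeeze the two orange snap tabs of its white cover inward towards each other and lift the cover straight off. Lay it flat on the free bench and let go, then take it again by its sides near one end and slide it lengthwise, tabs up, into the low blue dust shelter until it is fully home against the back, and let go. Leave the other things on the bench where they are.

Things in the scene. Friction and masses are not known exactly. Their poses are not given: they have to be found in the camera images.
- case: grey control box fixed to the bench, 139 x 79 x 46 mm (x, y, z); origin: centre of its underside, z up. Its rim is level with the top of the cover, which sits in it on ledges 30 mm above the bench with 1.5 mm of play all round. In each long wall a hook of the cover is caught under a lip: the cover comes up only while both tabs are squeezed.
- cover_center (a point): centre, half-way up, of the loose white cover, 120 x 60 x 16 mm (x, y, z) without its tabs, about 0.12 kg; flat underside 8 mm below. z up; x along its length, as the box's. Plain side walls 60 mm apart; only within 7 mm of mid-length two hooks stand out 5.5 mm, at either side, while the tabs are free. Both ends are alike: either may go first into the shelter.
- cover_tabs (a point): midpoint between the two orange tab pads, half-way up them, 15 mm above cover_center, same axes. The pads stand 14 mm above the cover's top, are 24 mm long (x); outer faces at y = +22 and -22 mm when free. Each is pressed 6 mm inward to a stop (spring 2.5 N, rising to 5.5 N), so 32 mm apart when squeezed. A grip on both pads also carries the cover.
- tab_a (a joint): inward travel of the tab pad on the cover's +y side, m: 0 free, 0.006 fully in; its hook is clear of the box from about 0.0045
- tab_b (a joint): the same for the pad on the cover's -y side
- shelter: low blue roofed shelf fixed to the bench, 85 x 90 x 72 mm, open to its own -x; origin on the bench under the middle of its inside, z up. Inside: 80 mm deep (mouth x = -40, back wall +40), 80 mm wide, floor 30 and ceiling 68 mm above the bench; no sill in front. A cover fully home stands 40 mm out of the mouth, centred at x = -20, y = 0, 38 mm above the bench.
- shelter_mouth (a point): middle of the front edge of the shelter's floor, 30 mm above the bench, with the shelter's axes (x points into the shelter)
- dongle: bystander: blue stick, 18 x 48 x 12 mm; origin at its underside
- brush: bystander: black brush lying flat, 27 x 157 x 10 mm; origin at its underside
- box_blue: bystander: blue parts box with a grey lid, 60 x 68 x 25 mm; origin at its underside
- cap_white: bystander: flat white disc, 54 mm across, 14 mm high; origin at its underside
Mind the look-alikes: they are no part of the job. Several things have the shape of the shelter; the one meant has the colours described above.

How it is judged:
By the outcome, as a careful person would: the job done as asked, in the order asked, and still so for the second after the job is handed in, with the robot touching nothing.
It also fails if it takes over 58 s, if anything falls off the work surface, if the arm or the gripper's body presses on something with over 40 N, if the wrist force passes 120 N, or if a joint passes its speed limit or range.

## Robot

A 6-joint arm with a two-finger parallel gripper is mounted at the origin on a cart in front of the work surface, level with it; the furniture and walls round the work are solid. World frame = base frame: x ahead of the robot, y to its left, z up, the work surface at z = 0. Lengths are in m, angles in rad, forces in N, time in s.
With the tool pointing down it reaches from about 0.425 to 0.925 m from the base axis. Payload 12.5 kg.
Tool frame: the origin (TCP) lies on the centre line of the jaws, within the pads' length; the fingertips stand 11 mm ahead of it and the grasp point (between the pads) lies 8 mm behind it (bot.tcp_to_tips is the distance from the TCP to the fingertips, in m); z points along the fingers, y is the direction in which the jaws open and shut (so a half turn about z gives the same grasp; the last joint's range is limited). The gripper opens to 85 mm and grips with 20 to 120 N. Pads are 22 mm wide; open, the fingers measure 114 mm over their backs; the gripper's body (76 mm by 85 mm) begins 54 mm behind the grasp point. The pads swing forward as they close: fully open they stand 13 mm farther back than shut.
Start: joints at [-1.451, 0.491, 1.559, -0, 1.092, -0.106], TCP at [0.14, -0.609, 0.242] pointing down, gripper open.
Joint ranges: [-3.1, 3.1], [-0.84, 2.19], [0.05, 2.79], [-1.13, 4.28], [0.06, 2.93], [-2.69, 2.69]. Speed limits (rad/s): [2.22, 2.22, 2.79, 3.14, 3.14, 3.14].

## Interface

Orientations are given as [roll, pitch, yaw] about the fixed x, y, z axes, in that order (R = Rz(yaw) Ry(pitch) Rx(roll)).
In Python, from cell import bot gives the robot as it stands.
- The arm moves only by the tool apply_moves, never from a script. Its argument "steps" is a list of rows, each an object of numbers: "x", "y", "z": the shift along the tool's x, y, z in mm; "wx", "wy", "wz": the turn, a rotation vector about the tool's x, y, z in degrees. In form: [{"x": .., "y": .., "z": .., "wx": .., "wy": .., "wz": ..}, ...]. A call has 1 to 12 rows; each row is the pose to reach, as a shift and turn from the pose measured when the call began, along the tool's axes at that moment; what a row does not reach only later rows make up. A row lasts 1/10 s, in which the tool goes at most 50 mm and 8.59 degrees, less where a joint would pass 70% of its speed; a pose out of reach is approached as far as the arm can. A call with a gripper value outside its range is refused whole. "hand" is the opening, from -1 (shut) to 1 (fully open), set as the call begins (left out, the last holds). The fingers move at their own pace and stop on an object; "newtons" is the grip in N (left out, the last holds). Time passes only in rows, so rows that repeat a pose let the fingers close. It gives the time, the measured TCP pose, the force and the opening at its end, in the units of the state.
- bot.sense(): the state, without advancing time (a new reading comes with each control period).
- bot.capture(name): name is "side" or "top"; returns a dict with "img" (420x560x3 uint8, blue, green, red), "fx", "fy", "cx", "cy" (pixels), "T" (4x4, takes a point from camera to world coordinates). Camera axes: x right, y down, z forward; pixel columns grow to the right and rows downward; lengths in m; the calibration is good to about 2 mm. A picture is of the moment at which its call begins. There is no depth.
- bot.job_done(): hands the job in, once; it reports no verdict.
The state is a dict: "t": time; "joints": joint angles; "qd": joint speeds; "joint_efforts": joint torques, N m; "ee_pos": TCP position; "tool_rot": TCP orientation; "contact_force": force on the tool from outside, world axes, zero at the start; "ft_torque": the same for the moment, N m; "gripper_width": finger opening in m.
Only numpy, scipy, OpenCV 4.12 (cv2) and the standard library are available. Lean on these libraries where they do the work, as an engineer would, in place of code of your own. Each camera call takes 0.05 s, during which the arm holds its last target.

## Working session

There is one attempt and no reset: what is moved stays moved. The work goes in short steps, Python scripts to look and compute and a tool call to move; the robot and the scene stay as the last step left them, time stands still between calls to the robot, and variables do not carry over. Pictures are saved under pics/ and viewed, and the job is handed in when it is done.

Besides the shell and the picture viewer there is one more tool, called by a JSON object that holds its "fn" and its "kwargs", one argument or row to a line. apply_moves: Moves the arm, as the interface text tells. Its arguments: {"type":"object","properties":{"steps":{"type":"array"},"hand":{"type":"number"},"newtons":{"type":"number"}},"required":["steps"]}

```bash
ls; mkdir -p pics; python3 - <<'E'
from cell import bot
import cv2,numpy as np
print(bot.sense()); print(bot.tcp_to_tips)
np.set_printoptions(precision=4,suppress=True)
for n in("side","top"):
    c=bot.capture(n); cv2.imwrite(f"pics/{n}0.png",c["img"]); print(n,c["fx"],c["fy"],c["cx"],c["cy"]); print(c["T"])
E
```

```text
pics
{'t': 0.0, 'joints': array([-1.45062883e+00,  4.91558964e-01,  1.55948136e+00,  7.40107815e-06,
        1.09170067e+00, -1.05635870e-01]), 'qd': array([-0.00084742, -0.00049109, -0.00037988,  0.00127991,  0.00078849,
        0.00073329]), 'joint_efforts': array([-3.91299065e-03, -6.18465042e+01, -2.61591142e+01, -2.23604825e-04,
        4.11301342e-03,  1.70304935e-05]), 'ee_pos': array([ 0.13990522, -0.6089057 ,  0.24171711]), 'tool_rot': array([-3.14045141e+00, -1.27607714e-04,  2.25799884e-01]), 'contact_force': array([ 0.50962121,  0.1532626 , -0.12988478]), 'ft_torque': array([-0.01191763, -0.0125937 ,  0.03588968]), 'gripper_width': 0.08575868849957705}
0.011
side 535.6640367136263 535.6640367136263 282.462612447336 209.79477512128378
[[-0.9966  0.0615 -0.0544  0.5827]
 [ 0.0817  0.6718 -0.7362  1.154 ]
 [-0.0087 -0.7382 -0.6745  0.8338]
 [ 0.      0.      0.      1.    ]]
top 522.3756801227632 522.3756801227632 275.5616449984109 213.41576204087355
[[ 0.0101 -0.9794  0.2016  0.2995]
 [-0.9999 -0.0112 -0.0041  0.297 ]
 [ 0.0062 -0.2015 -0.9795  1.1887]
 [ 0.      0.      0.      1.    ]]
```

View pics/top0.png

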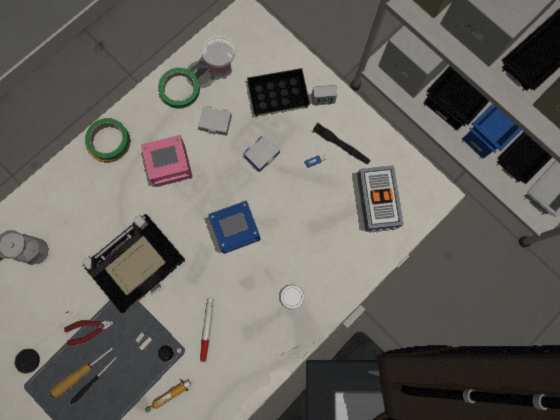

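View pics/side0.png

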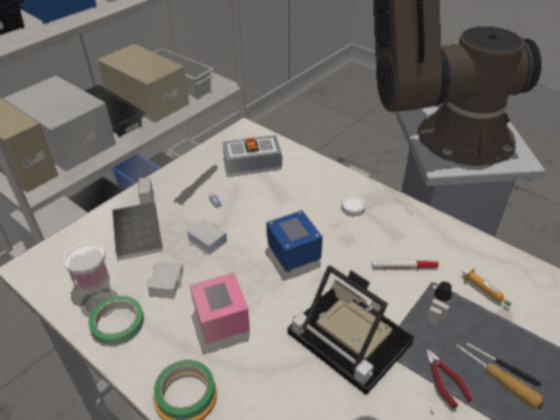

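```bash
python3 - <<'E'
import cv2
t=cv2.imread("pics/top0.png"); s=cv2.imread("pics/side0.png")
def cr(im,x0,y0,x1,y1,k,n): cv2.imwrite("pics/"+n,cv2.resize(im[y0:y1,x0:x1],None,fx=k,fy=k,interpolation=cv2.INTER_CUBIC))
cr(t,340,155,420,240,7,"c1.png");cr(t,195,190,275,260,8,"c2.png");cr(s,255,200,335,280,7,"c3.png");cr(s,210,125,295,185,8,"c4.png")
E
```

```text
(no output)
```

View pics/c1.png

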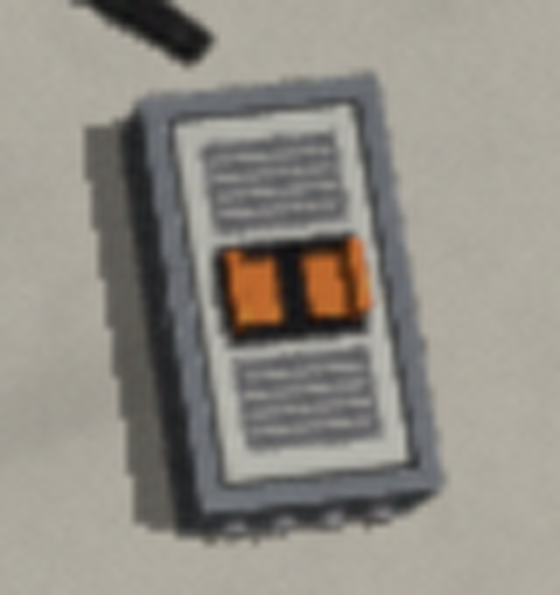

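View pics/c2.png

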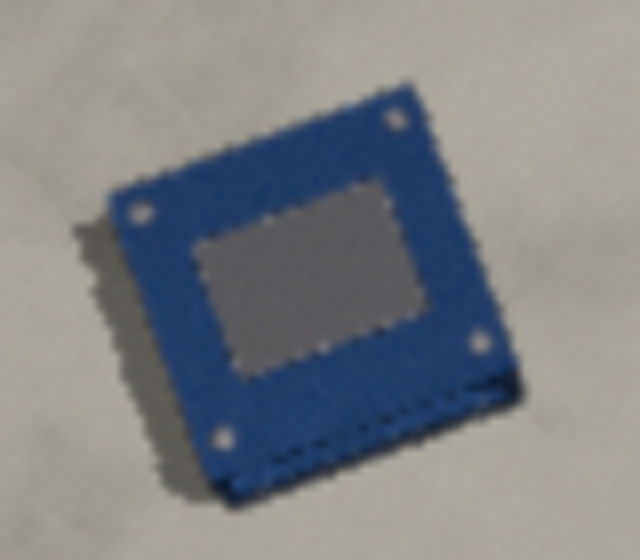

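View pics/c3.png

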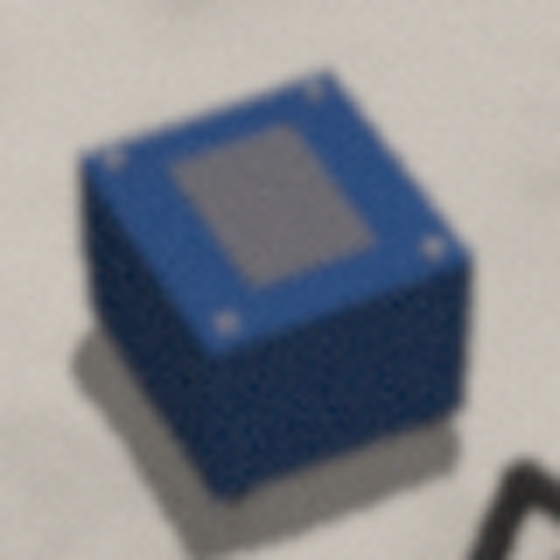

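View pics/c4.png

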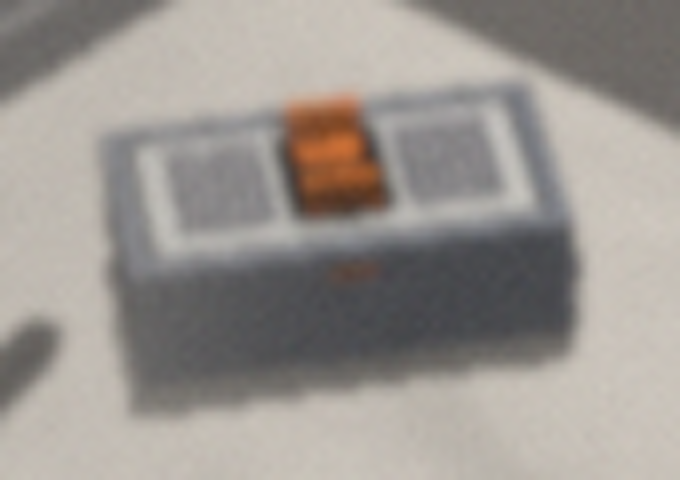

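```bash
cat > h.py <<'E'
from cell import bot
import cv2,numpy as np
from scipy.optimize import least_squares
from scipy.spatial.transform import Rotation as Ro
np.set_printoptions(precision=4,suppress=True)
def proj(c,P):
    T=np.linalg.inv(c["T"]); p=np.asarray(P)@T[:3,:3].T+T[:3,3]
    return np.c_[c["fx"]*p[:,0]/p[:,2]+c["cx"],c["fy"]*p[:,1]/p[:,2]+c["cy"]]
def body(v,L,z):
    c,s=np.cos(v[2]),np.sin(v[2]); L=np.asarray(L)
    return np.c_[v[0]+c*L[:,0]-s*L[:,1],v[1]+s*L[:,0]+c*L[:,1],np.full(len(L),z)]
def fit(obs,v0,loss='linear'):
    # obs: list (cam, local pts, z, pix)
    f=lambda v:np.concatenate([(proj(c,body(v,L,z))-np.array(p)).ravel() for c,L,z,p in obs])
    r=least_squares(f,v0); return r.x,np.round(r.fun.reshape(-1,2),1)
def pix2w(c,u,v,z):
    d=c["T"][:3,:3]@np.array([(u-c["cx"])/c["fx"],(v-c["cy"])/c["fy"],1]); o=c["T"][:3,3]
    return o+d*(z-o[2])/d[2]
def tomove(P=None,yaw=None):
    s=bot.sense(); R=Ro.from_euler('xyz',s["tool_rot"])
    out={}
    return R,s
def plan(P,yaw):
    "tool-down pose with tool yaw; returns tool-frame shift mm & rotvec deg"
    s=bot.sense(); R=Ro.from_euler('xyz',s["tool_rot"]); G=Ro.from_euler('xyz',[np.pi,0,yaw])
    return np.round(R.inv().apply(np.array(P)-s["ee_pos"])*1e3,1),np.round(np.degrees((R.inv()*G).as_rotvec()),2)
def crop(im,x0,y0,x1,y1,k,n): cv2.imwrite("pics/"+n,cv2.resize(im[y0:y1,x0:x1],None,fx=k,fy=k,interpolation=cv2.INTER_CUBIC))
E
python3 - <<'E'
from h import *
import pickle
t=bot.capture("top"); s=bot.capture("side"); pickle.dump((t,s),open("cams.pkl","wb"))
q=lambda a,k,o:np.array(a,float)/k+np.array(o)
tc=q([(140,100),(375,72),(442,485),(197,510)],7,(340,155)); tv=q([(174,122),(350,103),(412,465),(225,482)],7,(340,155))
sc=q([(105,130),(530,85),(575,222),(125,275)],8,(210,125))
ts=q([(110,190),(410,82),(522,375),(215,475)],8,(195,190)); ss=q([(82,152),(330,70),(472,255),(222,352)],7,(255,200))
print(pix2w(t,*tc.mean(0),.046),pix2w(s,*sc.mean(0),.046))
print(pix2w(t,*ts.mean(0),.072),pix2w(s,*ss.mean(0),.072))
# local: top image up=+x, left=+y : TL,TR,BR,BL
R=lambda a,b,c,d:[(b,d),(b,c),(a,c),(a,d)]
C=R(-.0695,.0695,-.0395,.0395); V=R(-.06,.06,-.03,.03); S=R(-.04,.045,-.045,.045)
# side image: image up = -y ; right=-x  -> TL=(+x,-y) TR=(-x,-y) BR=(-x,+y) BL=(+x,+y)
Q=lambda a,b,c,d:[(b,c),(a,c),(a,d),(b,d)]
C2=Q(-.0695,.0695,-.0395,.0395); S2=Q(-.04,.045,-.045,.045)
v0=[.5,0,0]
for o in ([(t,C,.046,tc),(t,V,.046,tv)],[(s,C2,.046,sc)],[(t,C,.046,tc),(t,V,.046,tv),(s,C2,.046,sc)]):
    x,r=fit(o,v0); print("case",x,np.degrees(x[2]),r.tolist())
for o in ([(t,S,.072,ts)],[(s,S2,.072,ss)],[(t,S,.072,ts),(s,S2,.072,ss)]):
    x,r=fit(o,v0); print("shel",x,np.degrees(x[2]),r.tolist())
for n,u,v in(("brush",313,126),("brush2",368,160),("dongle",315,161),("cap",291,296),("box",262,153),("marker top",210,298),("marker bot",204,360)): print(n,pix2w(t,u,v,.012))
E
```

```text
[0.5758 0.0548 0.046 ] [0.5768 0.056  0.046 ]
[0.5024 0.3817 0.072 ] [0.5018 0.3841 0.072 ]
case [0.5763 0.0546 0.1182] 6.774845983996562 [[-0.4, -0.6], [0.3, -0.1], [0.3, 0.5], [0.2, 0.7], [-0.5, -0.2], [0.4, -0.1], [-0.3, -0.3], [-0.2, 0.1]]
case [0.5764 0.055  0.0948] 5.433273390612599 [[-0.5, -0.2], [0.3, -0.5], [0.1, 0.4], [0.1, 0.2]]
case [0.5763 0.0546 0.1136] 6.5113435920758995 [[-0.3, -0.7], [0.5, -0.1], [0.2, 0.6], [0.1, 0.6], [-0.4, -0.2], [0.5, -0.1], [-0.4, -0.3], [-0.3, -0.0], [-0.7, 0.0], [-0.0, -0.8], [0.3, -0.0], [0.5, 0.4]]
shel [0.5004 0.3808 0.3627] 20.77998282189666 [[-0.4, 0.1], [1.0, -0.2], [0.2, -0.9], [-0.8, 0.9]]
shel [0.4994 0.3816 0.3843] 22.016755516186738 [[-0.7, 0.4], [0.3, -0.7], [1.3, -0.1], [-0.9, 0.2]]
shel [0.4999 0.3811 0.3728] 21.362556649495517 [[-0.7, 0.7], [0.6, -0.1], [0.1, -0.9], [-0.7, 1.3], [-0.8, -0.0], [0.4, -0.8], [1.0, -0.1], [-1.5, -0.0]]
brush [0.7553 0.205  0.012 ]
brush2 [0.6723 0.076  0.012 ]
dongle [0.6684 0.2007 0.012 ]
cap [0.3542 0.2558 0.012 ]
box [0.6865 0.3255 0.012 ]
marker top [0.3479 0.4359 0.012 ]
marker bot [0.2147 0.4442 0.012 ]
```

```bash
python3 - <<'E'
from h import *
print(plan([.5763,.0546,.16],.1136))
E
```

```text
(array([ 573.8, -549.1,   82.3]), array([-0.04, -0.  ,  6.43]))
```

{"fn": "apply_moves", "kwargs": {
  "steps": [
    {"x":36,"y":-34,"z":0},
    {"x":72,"y":-69,"z":0},
    {"x":108,"y":-103,"z":0},
    {"x":144,"y":-138,"z":0},
    {"x":180,"y":-172,"z":0},
    {"x":216,"y":-207,"z":0},
    {"x":252,"y":-241,"z":0,"wz":1},
    {"x":288,"y":-276,"z":0,"wz":2},
    {"x":324,"y":-310,"z":0,"wz":3},
    {"x":360,"y":-345,"z":0,"wz":4},
    {"x":396,"y":-379,"z":0,"wz":5},
    {"x":432,"y":-414,"z":0,"wz":6.4}
  ],
  "hand": 1,
  "newtons": 40
}}

```text
validation failed for argument at $.st...
```

```bash
python3 - <<'E'
from h import *
print(bot.sense()["joints"],plan([.5763,.0546,.16],.1136))
E
```

```text
[-1.4506  0.4914  1.5592  0.      1.0917 -0.1056] (array([ 573.8, -549.1,   82.3]), array([-0.04, -0.  ,  6.43]))
```

{"fn": "apply_moves", "kwargs": {
  "steps": [
    {"x":36,"y":-34,"z":0,"wx":0,"wy":0,"wz":0},
    {"x":72,"y":-69,"z":0,"wx":0,"wy":0,"wz":0},
    {"x":108,"y":-103,"z":0,"wx":0,"wy":0,"wz":0},
    {"x":144,"y":-138,"z":0,"wx":0,"wy":0,"wz":0},
    {"x":180,"y":-172,"z":0,"wx":0,"wy":0,"wz":0},
    {"x":216,"y":-207,"z":0,"wx":0,"wy":0,"wz":0},
    {"x":252,"y":-241,"z":0,"wx":0,"wy":0,"wz":1},
    {"x":288,"y":-276,"z":0,"wx":0,"wy":0,"wz":2},
    {"x":324,"y":-310,"z":0,"wx":0,"wy":0,"wz":3},
    {"x":360,"y":-345,"z":0,"wx":0,"wy":0,"wz":4},
    {"x":396,"y":-379,"z":0,"wx":0,"wy":0,"wz":5},
    {"x":432,"y":-414,"z":0,"wx":0,"wy":0,"wz":6.4}
  ],
  "hand": 1,
  "newtons": 40
}}

```text
t: 1.4
ee_pos: [0.469, -0.107, 0.2424]
tool_rot: [-3.141, -0.0, 0.113]
contact_force: [0.7, -0.9, 0.8]
gripper_width: 0.0853
```

```bash
python3 - <<'E'
from h import *
print(bot.sense()["joints"],plan([.5763,.0546,.16],.1136))
E
```

```text
[-0.3621  0.287   1.9005  0.0006  0.9539  1.095 ] (array([ 124.9, -148.4,   82.5]), array([-0.02, -0.02, -0.01]))
```

{"fn": "apply_moves", "kwargs": {
  "steps": [
    {"x":31,"y":-37,"z":20,"wx":0,"wy":0,"wz":0},
    {"x":62,"y":-74,"z":40,"wx":0,"wy":0,"wz":0},
    {"x":93,"y":-111,"z":60,"wx":0,"wy":0,"wz":0},
    {"x":124.9,"y":-148.4,"z":85,"wx":0,"wy":0,"wz":0},
    {"x":124.9,"y":-148.4,"z":110,"wx":0,"wy":0,"wz":0},
    {"x":124.9,"y":-148.4,"z":130,"wx":0,"wy":0,"wz":0},
    {"x":124.9,"y":-148.4,"z":130,"wx":0,"wy":0,"wz":0}
  ]
}}

```text
t: 2.1
ee_pos: [0.5752, 0.0552, 0.1098]
tool_rot: [-3.141, 0.005, 0.114]
contact_force: [0.4, -0.3, 0.1]
gripper_width: 0.0851
```

```bash
python3 - <<'E'
from h import *
print(bot.sense()["joints"],plan([.5763,.0546,.060],.1136))
t=bot.capture("top")["img"];s=bot.capture("side")["img"]
crop(t,330,140,440,250,5,"t1.png");crop(s,180,80,320,190,5,"s1.png")
E
```

```text
[-0.0189  0.5903  1.8015  0.0006  0.7545  1.4371] (array([ 1.3,  0.7, 49.8]), array([-0.06,  0.27,  0.05]))
```

View pics/t1.png

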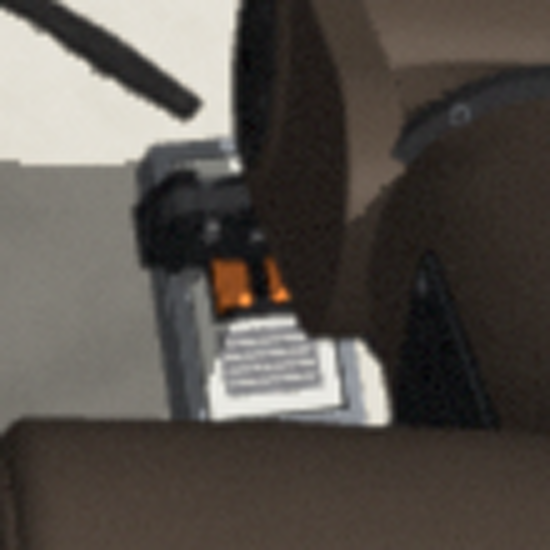

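View pics/s1.png

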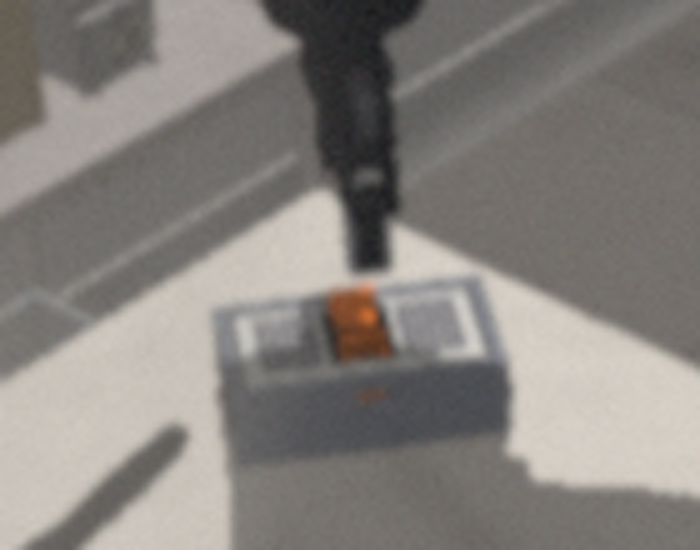

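{"fn": "apply_moves", "kwargs": {
  "steps": [
    {"x":1.3,"y":0.7,"z":25,"wx":0,"wy":0.27,"wz":0},
    {"x":1.3,"y":0.7,"z":49.8,"wx":0,"wy":0.27,"wz":0},
    {"x":1.3,"y":0.7,"z":49.8,"wx":0,"wy":0.27,"wz":0},
    {"x":1.3,"y":0.7,"z":49.8,"wx":0,"wy":0.27,"wz":0}
  ]
}}

```text
t: 2.6
ee_pos: [0.5783, 0.0535, 0.0644]
tool_rot: [-3.141, -0.006, 0.113]
contact_force: [0.1, 0.6, 0.5]
gripper_width: 0.0853
```

{"fn": "apply_moves", "kwargs": {
  "steps": [
    {"x":0,"y":0,"z":0,"wx":0,"wy":0,"wz":0},
    {"x":0,"y":0,"z":0,"wx":0,"wy":0,"wz":0},
    {"x":0,"y":0,"z":0,"wx":0,"wy":0,"wz":0},
    {"x":0,"y":0,"z":0,"wx":0,"wy":0,"wz":0},
    {"x":0,"y":0,"z":0,"wx":0,"wy":0,"wz":0},
    {"x":0,"y":0,"z":0,"wx":0,"wy":0,"wz":0}
  ],
  "hand": -1,
  "newtons": 30
}}

```text
t: 3.2
ee_pos: [0.5787, 0.0537, 0.0657]
tool_rot: [-3.141, -0.007, 0.113]
contact_force: [-2.4, 0.9, 12.6]
gripper_width: 0.0299
```

```bash
python3 - <<'E'
from h import *
print(plan([.5763,.0546,.060],.1136))
s=bot.capture("side")["img"]
print(bot.sense()['gripper_width'],bot.sense()['contact_force'])
crop(s,200,80,310,190,5,"s2.png")
E
```

```text
(array([-2.3, -1.1,  5.7]), array([-0.01, -0.43, -0.05]))
0.029705541592461318 [-2.3958  2.3229 12.7546]
```

View pics/s2.png

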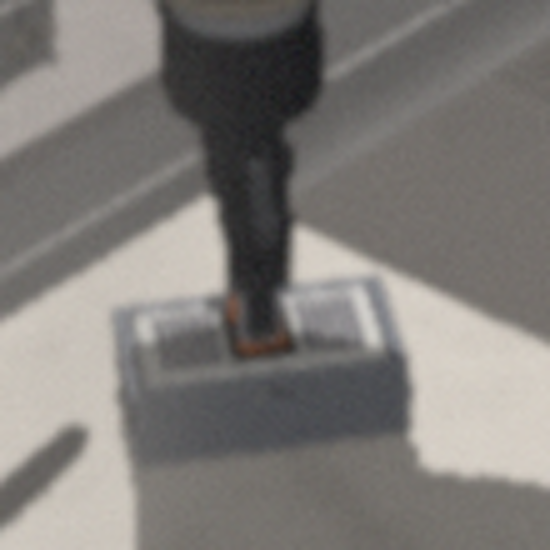

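{"fn": "apply_moves", "kwargs": {
  "steps": [
    {"x":0,"y":0,"z":-6,"wx":0,"wy":0,"wz":0},
    {"x":0,"y":0,"z":-14,"wx":0,"wy":0,"wz":0},
    {"x":0,"y":0,"z":-24,"wx":0,"wy":0,"wz":0},
    {"x":0,"y":0,"z":-40,"wx":0,"wy":0,"wz":0},
    {"x":0,"y":0,"z":-60,"wx":0,"wy":0,"wz":0},
    {"x":0,"y":0,"z":-80,"wx":0,"wy":0,"wz":0},
    {"x":0,"y":0,"z":-80,"wx":0,"wy":0,"wz":0}
  ]
}}

```text
t: 3.95
ee_pos: [0.5791, 0.0536, 0.1485]
tool_rot: [3.141, -0.012, 0.113]
contact_force: [0.9, 1.0, -0.5]
gripper_width: 0.0295
```

```bash
python3 - <<'E'
from h import *
s=bot.capture("side")["img"]; t=bot.capture("top")["img"]
S=bot.sense(); print(S['gripper_width'],S['contact_force'],S['ee_pos'])
crop(s,180,60,320,190,4,"s3.png");crop(t,310,140,450,250,4,"t3.png")
E
```

```text
0.029560040347303685 [-0.2616  0.2087 -1.5927] [0.578  0.0536 0.1459]
```

View pics/s3.png

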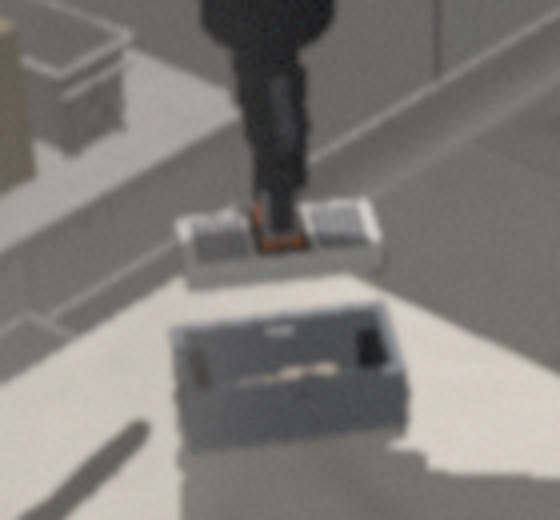

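View pics/t3.png

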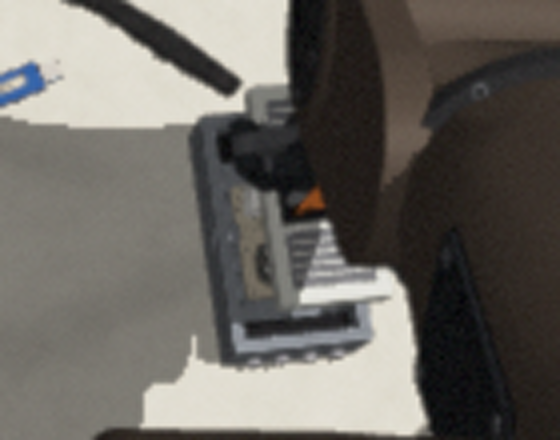

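```bash
python3 - <<'E'
from h import *
print(plan([.52,.215,.10],.3728),plan([.52,.215,.039],.3728))
E
```

```text
(array([ -39.9, -166.9,   45.6]), array([  0.05,  -0.46, -14.9 ])) (array([ -40.3, -166.9,  106.6]), array([  0.05,  -0.46, -14.9 ]))
```

{"fn": "apply_moves", "kwargs": {
  "steps": [
    {"x":-10,"y":-40,"z":0,"wx":0,"wy":0,"wz":-3},
    {"x":-20,"y":-80,"z":0,"wx":0,"wy":0,"wz":-7},
    {"x":-30,"y":-120,"z":10,"wx":0,"wy":0,"wz":-11},
    {"x":-40,"y":-155,"z":30,"wx":0,"wy":-0.46,"wz":-14.9},
    {"x":-40,"y":-166.9,"z":50,"wx":0,"wy":-0.46,"wz":-14.9},
    {"x":-40,"y":-166.9,"z":75,"wx":0,"wy":-0.46,"wz":-14.9},
    {"x":-40,"y":-166.9,"z":90,"wx":0,"wy":-0.46,"wz":-14.9},
    {"x":-40,"y":-166.9,"z":90,"wx":0,"wy":-0.46,"wz":-14.9},
    {"x":-40,"y":-166.9,"z":90,"wx":0,"wy":-0.46,"wz":-14.9}
  ]
}}

```text
t: 4.95
ee_pos: [0.52, 0.2149, 0.0552]
tool_rot: [3.141, 0.001, 0.373]
contact_force: [0.1, -0.4, -1.3]
gripper_width: 0.029
```

```bash
python3 - <<'E'
from h import *
s=bot.capture("side")["img"]
S=bot.sense(); print(S['gripper_width'],S['contact_force'],S['ee_pos'],plan([.52,.215,.037],.3728))
crop(s,150,70,340,250,3.5,"s4.png")
E
```

```text
0.029048646982378742 [ 0.8344  0.4633 -0.1678] [0.5203 0.215  0.0557] (array([-0.3, -0.2, 18.7]), array([ 0.05,  0.01, -0.01]))
```

View pics/s4.png

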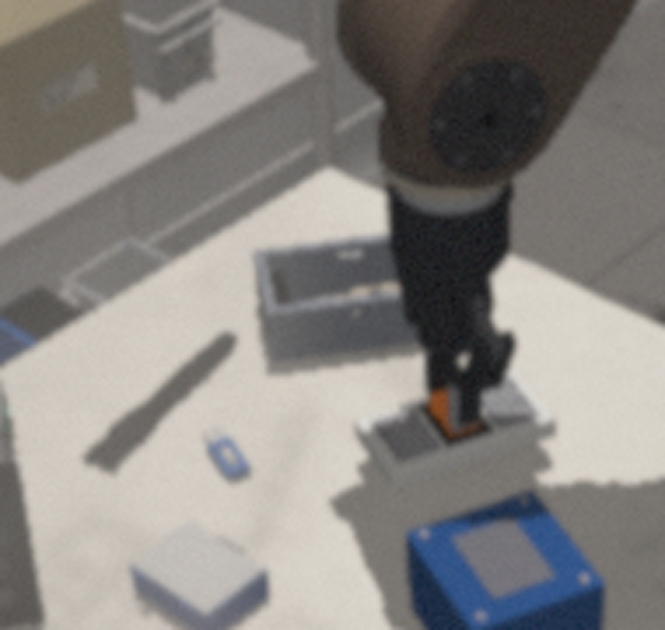

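{"fn": "apply_moves", "kwargs": {
  "steps": [
    {"x":0,"y":0,"z":9,"wx":0,"wy":0,"wz":0},
    {"x":0,"y":0,"z":15,"wx":0,"wy":0,"wz":0},
    {"x":0,"y":0,"z":18,"wx":0,"wy":0,"wz":0},
    {"x":0,"y":0,"z":19,"wx":0,"wy":0,"wz":0},
    {"x":0,"y":0,"z":19,"wx":0,"wy":0,"wz":0}
  ]
}}

```text
t: 5.5
ee_pos: [0.5203, 0.2149, 0.0367]
tool_rot: [3.141, 0.0, 0.373]
contact_force: [0.3, 0.2, -0.7]
gripper_width: 0.0296
```

{"fn": "apply_moves", "kwargs": {
  "steps": [
    {"x":0,"y":0,"z":1,"wx":0,"wy":0,"wz":0},
    {"x":0,"y":0,"z":2,"wx":0,"wy":0,"wz":0},
    {"x":0,"y":0,"z":2,"wx":0,"wy":0,"wz":0}
  ]
}}

```text
t: 5.8
ee_pos: [0.5205, 0.2149, 0.0358]
tool_rot: [3.141, -0.001, 0.373]
contact_force: [-2.2, -1.2, 10.9]
gripper_width: 0.0293
```

{"fn": "apply_moves", "kwargs": {
  "steps": [
    {"x":0,"y":0,"z":-0.5,"wx":0,"wy":0,"wz":0},
    {"x":0,"y":0,"z":-0.5,"wx":0,"wy":0,"wz":0},
    {"x":0,"y":0,"z":-0.5,"wx":0,"wy":0,"wz":0},
    {"x":0,"y":0,"z":-0.5,"wx":0,"wy":0,"wz":0},
    {"x":0,"y":0,"z":-0.5,"wx":0,"wy":0,"wz":0},
    {"x":0,"y":0,"z":-25,"wx":0,"wy":0,"wz":0},
    {"x":0,"y":0,"z":-60,"wx":0,"wy":0,"wz":0},
    {"x":-50,"y":0,"z":-90,"wx":0,"wy":0,"wz":0},
    {"x":-100,"y":0,"z":-90,"wx":0,"wy":0,"wz":0},
    {"x":-100,"y":0,"z":-90,"wx":0,"wy":0,"wz":0}
  ],
  "hand": 1
}}

```text
t: 6.8
ee_pos: [0.4227, 0.1773, 0.1264]
tool_rot: [3.141, 0.002, 0.373]
contact_force: [0.3, -0.9, -1.2]
gripper_width: 0.0856
```

```bash
python3 - <<'E'
from h import *
s=bot.capture("side")["img"];t=bot.capture("top")["img"]
S=bot.sense(); print(S['gripper_width'],S['contact_force'],S['ee_pos'])
crop(s,225,150,335,250,6,"s5.png");crop(t,250,160,370,260,6,"t5.png")
E
```

```text
0.08549506127420521 [-0.0303  0.5715  0.3704] [0.4266 0.1784 0.1263]
```

View pics/s5.png

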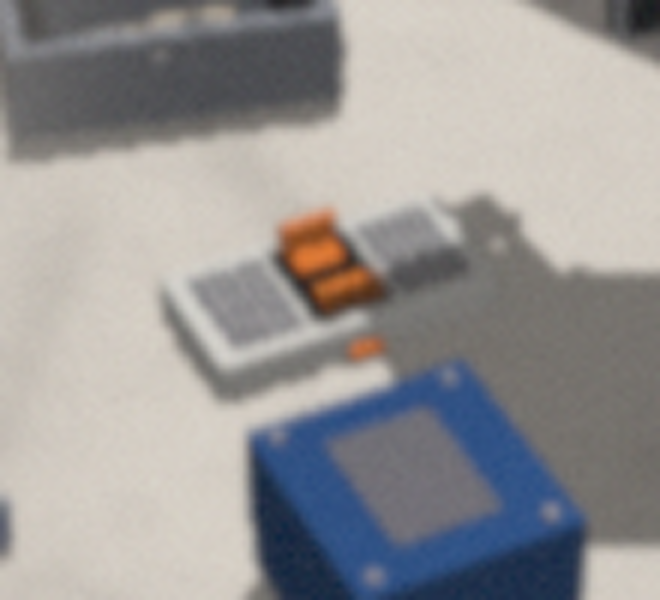

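View pics/t5.png

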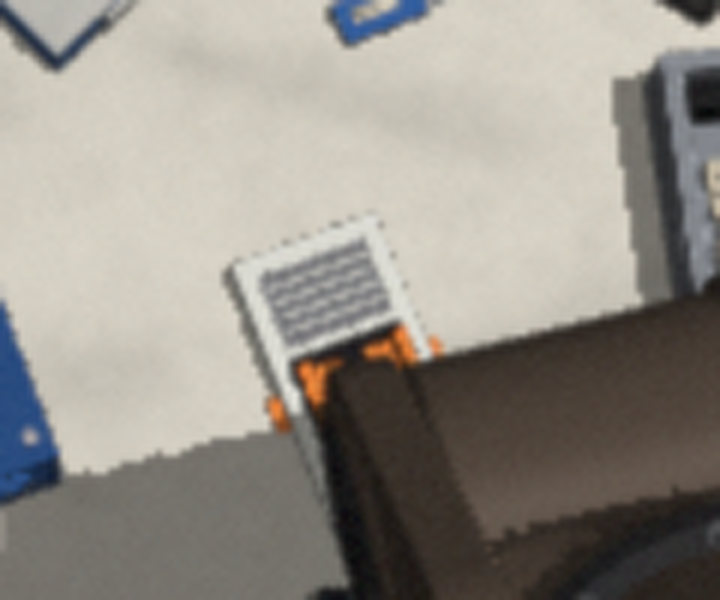

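```bash
python3 - <<'E'
from h import *
import pickle
t,s=pickle.load(open("cams.pkl","rb"))
q=lambda a,k,o:np.array(a,float)/k+np.array(o)
sp=q([(165,283),(435,202),(468,262),(222,368)],6,(225,150)); tp=q([(232,265),(380,215)],6,(250,160))
a=[(.06,-.03),(-.06,-.03),(-.06,.03),(.06,.03)]; b=[(.06,.03),(.06,-.03)]
for o in([(s,a,.016,sp)],[(s,a,.016,sp),(t,b,.016,tp)],[(t,b,.016,tp)]):
    x,r=fit(o,[.52,.21,.37]); print(x,np.degrees(x[2]),r.tolist())
E
```

```text
[0.5209 0.2135 0.3908] 22.38869749027638 [[-2.3, -0.7], [-1.8, -2.4], [4.8, 2.0], [-0.7, 0.6]]
[0.5197 0.2122 0.3831] 21.949536879196934 [[-1.8, -1.3], [-1.2, -2.7], [5.3, 1.8], [-0.4, 0.1], [-0.1, -0.5], [-0.7, -1.4]]
[0.5165 0.2135 0.3439] 19.70326370908838 [[0.1, -0.0], [-0.1, 0.0]]
```

```bash
python3 - <<'E'
from h import *
print(plan([.4748,.1972,.016],.3728))
E
```

```text
(array([ 51.6,  -0.1, 110.4]), array([ 0.07, -0.07, -0.02]))
```

{"fn": "apply_moves", "kwargs": {
  "steps": [
    {"x":25,"y":0,"z":0,"wx":0,"wy":0,"wz":0},
    {"x":51.6,"y":0,"z":20,"wx":0,"wy":0,"wz":0},
    {"x":51.6,"y":0,"z":50,"wx":0,"wy":0,"wz":0},
    {"x":51.6,"y":0,"z":75,"wx":0,"wy":0,"wz":0},
    {"x":51.6,"y":0,"z":90,"wx":0,"wy":0,"wz":0},
    {"x":51.6,"y":0,"z":100,"wx":0,"wy":0,"wz":0},
    {"x":51.6,"y":0,"z":106,"wx":0,"wy":0,"wz":0},
    {"x":51.6,"y":0,"z":108,"wx":0,"wy":0,"wz":0},
    {"x":51.6,"y":0,"z":108,"wx":0,"wy":0,"wz":0}
  ]
}}

```text
t: 7.8
ee_pos: [0.4752, 0.1972, 0.0186]
tool_rot: [3.14, -0.002, 0.372]
contact_force: [-0.3, -0.2, -0.9]
gripper_width: 0.0855
```

```bash
python3 - <<'E'
from h import *
s=bot.capture("side")["img"];t=bot.capture("top")["img"]
S=bot.sense(); print(S['gripper_width'],S['contact_force'],S['ee_pos'],plan([.4748,.1972,.016],.3728))
crop(s,225,100,345,220,5,"s6.png");crop(t,250,160,370,260,5,"t6.png")
E
```

```text
0.0854621491039683 [0.679  0.4479 0.0893] [0.4752 0.1972 0.019 ] (array([-0.4, -0.2,  3. ]), array([ 0.07, -0.13, -0.02]))
```

View pics/s6.png

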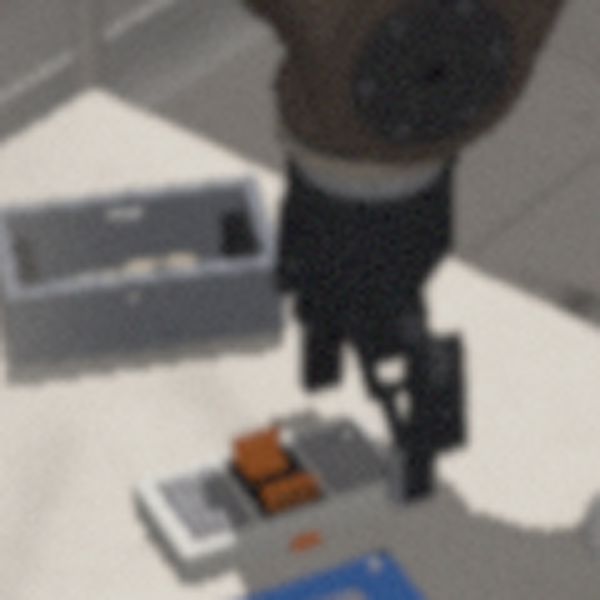

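View pics/t6.png

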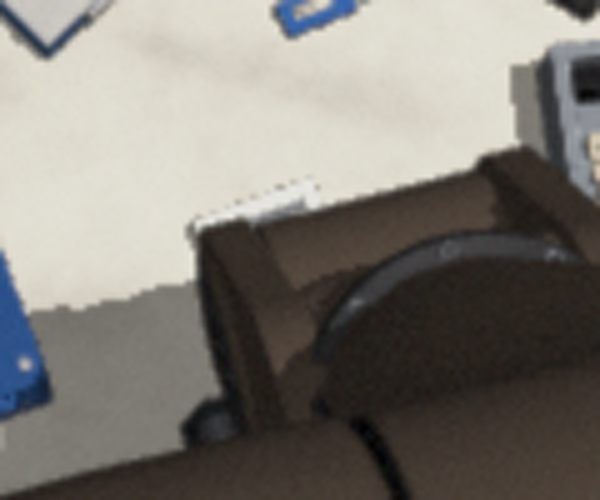

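{"fn": "apply_moves", "kwargs": {
  "steps": [
    {"x":0,"y":0,"z":4,"wx":0,"wy":0,"wz":0},
    {"x":0,"y":0,"z":4,"wx":0,"wy":0,"wz":0},
    {"x":0,"y":0,"z":4,"wx":0,"wy":0,"wz":0},
    {"x":0,"y":0,"z":4,"wx":0,"wy":0,"wz":0},
    {"x":0,"y":0,"z":4,"wx":0,"wy":0,"wz":0},
    {"x":0,"y":0,"z":4,"wx":0,"wy":0,"wz":0}
  ],
  "hand": -1,
  "newtons": 60
}}

```text
t: 8.5
ee_pos: [0.4753, 0.1972, 0.0156]
tool_rot: [3.14, -0.003, 0.372]
contact_force: [-0.7, -0.2, 7.3]
gripper_width: 0.0577
```

```bash
cat >> h.py <<'E'
def sh(lx,ly,z,y=.3728):
    c,s=np.cos(y),np.sin(y); return [.4999+c*lx-s*ly,.3811+s*lx+c*ly,z]
E
python3 - <<'E'
from h import *
S=bot.sense(); print(S['contact_force'],S['ft_torque'])
for p in(sh(-.160,-.16,.06),sh(-.160,0,.06),sh(-.160,0,.0496)): print(np.array(p),np.hypot(*p[:2]),plan(p,.3728))
E
```

```text
[-0.7209 -0.2233  7.3433] [-0.1077  0.2027  0.0287]
[0.4092 0.1738 0.06  ] 0.4445540854347568 (array([-70. ,  -2.2, -44.6]), array([ 0.08, -0.17, -0.02]))
[0.3509 0.3228 0.06  ] 0.47680113813722097 (array([ -70.1, -162.2,  -44.9]), array([ 0.08, -0.17, -0.02]))
[0.3509 0.3228 0.0496] 0.47680113813722097 (array([ -70.1, -162.2,  -34.5]), array([ 0.08, -0.17, -0.02]))
```

{"fn": "apply_moves", "kwargs": {
  "steps": [
    {"x":0,"y":0,"z":-10,"wx":0,"wy":0,"wz":0},
    {"x":-5,"y":0,"z":-28,"wx":0,"wy":0,"wz":0},
    {"x":-30,"y":0,"z":-45,"wx":0,"wy":-0.2,"wz":0},
    {"x":-58,"y":0,"z":-45,"wx":0,"wy":-0.2,"wz":0},
    {"x":-70,"y":-15,"z":-45,"wx":0,"wy":-0.2,"wz":0},
    {"x":-70,"y":-50,"z":-45,"wx":0,"wy":-0.2,"wz":0},
    {"x":-70,"y":-90,"z":-45,"wx":0,"wy":-0.2,"wz":0},
    {"x":-70,"y":-125,"z":-45,"wx":0,"wy":-0.2,"wz":0},
    {"x":-70,"y":-150,"z":-45,"wx":0,"wy":-0.2,"wz":0},
    {"x":-70,"y":-162,"z":-40,"wx":0,"wy":-0.2,"wz":0},
    {"x":-70,"y":-162,"z":-38,"wx":0,"wy":-0.2,"wz":0},
    {"x":-70,"y":-162,"z":-38,"wx":0,"wy":-0.2,"wz":0}
  ]
}}

```text
t: 9.7
ee_pos: [0.351, 0.322, 0.0529]
tool_rot: [3.14, 0.001, 0.373]
contact_force: [-0.7, -0.3, -1.7]
gripper_width: 0.0577
```

```bash
python3 - <<'E'
from h import *
s=bot.capture("side")["img"];t=bot.capture("top")["img"]
S=bot.sense(); print(S['gripper_width'],S['contact_force'],S['ee_pos'],S['tool_rot'],plan(sh(-.160,0,.0496),.3728))
crop(s,240,150,390,280,5,"s7.png");crop(t,180,180,330,310,5,"t7.png")
E
```

```text
0.057943204405192926 [ 0.1145 -0.9981 -1.4457] [0.3514 0.3217 0.0531] [3.1401 0.001  0.3713] (array([-0.1, -1.2,  3.5]), array([ 0.09,  0.06, -0.09]))
```

View pics/s7.png

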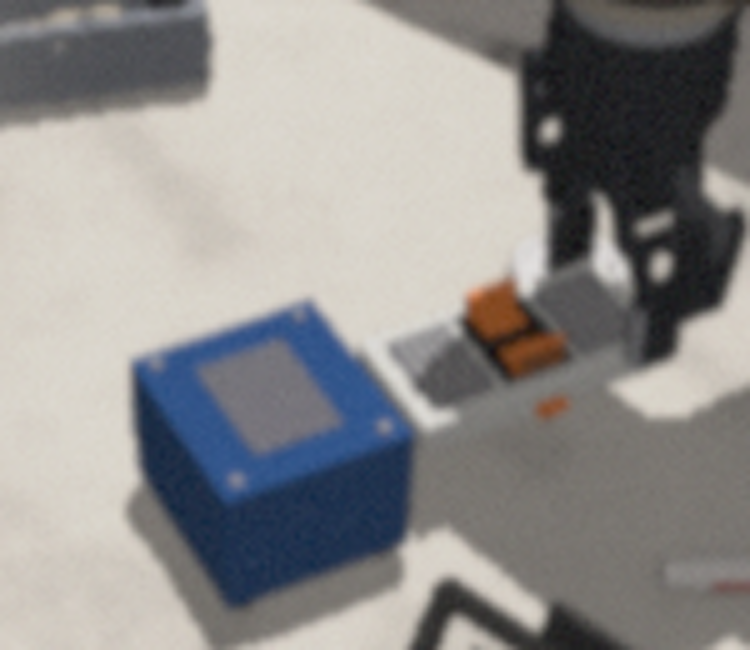

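View pics/t7.png

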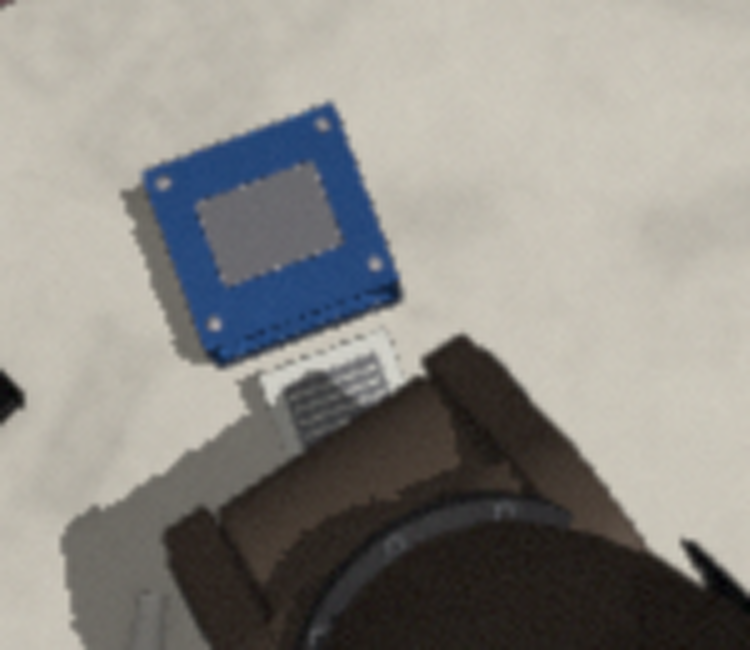

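```bash
python3 - <<'E'
from h import *
import pickle
t,s=pickle.load(open("cams.pkl","rb"))
q=lambda a,k,o:np.array(a,float)/k+np.array(o)
S=q([(368,340),(428,430)],5,(240,150)); T=q([(262,378),(392,335)],5,(180,180))
P=[]
for a,b in((S[1],T[0]),(S[0],T[1])):
    f=lambda p:np.r_[proj(s,[p])[0]-a,proj(t,[p])[0]-b]
    r=least_squares(f,[.45,.36,.05]); P.append(r.x); print(r.x,r.fun)
P=np.array(P); c,sn=np.cos(.3728),np.sin(.3728)
L=(P[:,:2]-[.4999,.3811])@np.array([[c,-sn],[sn,c]]); print("local",L)
E
```

```text
[0.438  0.3859 0.0498] [-0.2179 -0.044  -0.0681  0.226 ]
[0.4567 0.3295 0.0497] [-0.6273 -0.1355 -0.182   0.6345]
local [[-0.0559  0.027 ]
 [-0.059  -0.0323]]
```

{"fn": "apply_moves", "kwargs": {
  "steps": [
    {"x":0,"y":-2,"z":2,"wx":0,"wy":0,"wz":0},
    {"x":10,"y":-2,"z":2,"wx":0,"wy":0,"wz":0},
    {"x":22,"y":-2,"z":2,"wx":0,"wy":0,"wz":0},
    {"x":34,"y":-2,"z":2,"wx":0,"wy":0,"wz":0},
    {"x":46,"y":-2,"z":2,"wx":0,"wy":0,"wz":0},
    {"x":55,"y":-2,"z":2,"wx":0,"wy":0,"wz":0},
    {"x":55,"y":-2,"z":2,"wx":0,"wy":0,"wz":0}
  ]
}}

```text
t: 10.5
ee_pos: [0.4032, 0.344, 0.051]
tool_rot: [3.14, 0.0, 0.371]
contact_force: [-0.1, -0.7, -1.8]
gripper_width: 0.058
```

```bash
python3 - <<'E'
from h import *
s=bot.capture("side")["img"];t=bot.capture("top")["img"]
S=bot.sense(); print(S['gripper_width'],S['contact_force'],S['ee_pos'],S['tool_rot'],plan(sh(-.105,0,.0510),.3728))
crop(s,240,150,390,280,5,"s8.png");crop(t,180,180,330,310,5,"t8.png")
E
```

```text
0.05779630236568106 [ 0.2339 -0.3229 -1.2559] [0.4017 0.3434 0.0508] [3.14   0.0017 0.3712] (array([ 0.1,  0.6, -0.2]), array([ 0.09,  0.1 , -0.09]))
```

View pics/s8.png

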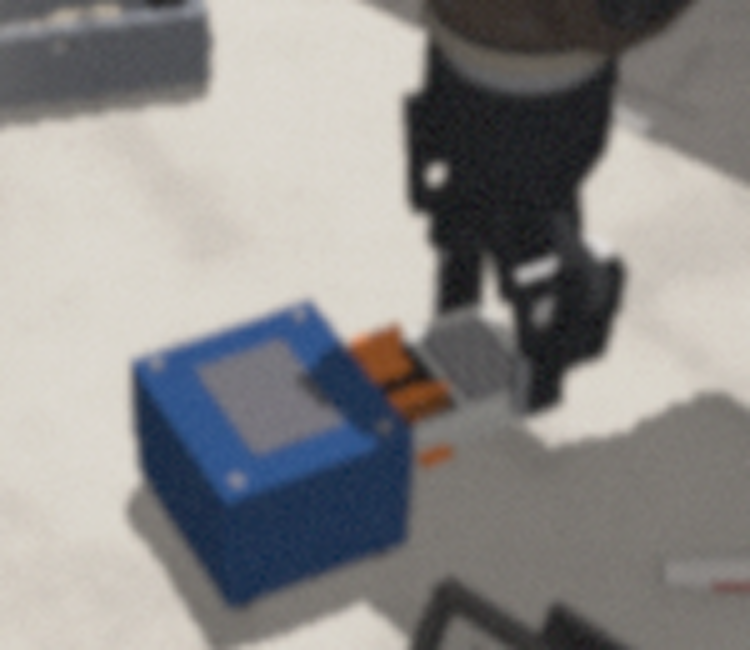

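View pics/t8.png

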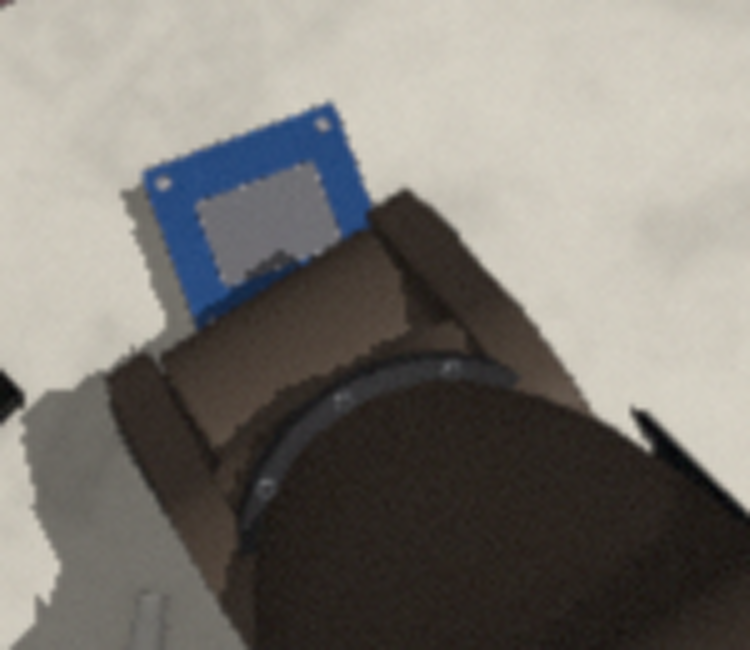

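{"fn": "apply_moves", "kwargs": {
  "steps": [
    {"x":8,"y":0,"z":0,"wx":0,"wy":0,"wz":0},
    {"x":16,"y":0,"z":0,"wx":0,"wy":0,"wz":0},
    {"x":24,"y":0,"z":0,"wx":0,"wy":0,"wz":0},
    {"x":30,"y":0,"z":1,"wx":0,"wy":0,"wz":0},
    {"x":30,"y":0,"z":2,"wx":0,"wy":0,"wz":0},
    {"x":30,"y":0,"z":2,"wx":0,"wy":0,"wz":0}
  ]
}}

```text
t: 11.2
ee_pos: [0.4295, 0.3541, 0.0485]
tool_rot: [3.14, 0.002, 0.371]
contact_force: [-0.4, -0.2, -0.9]
gripper_width: 0.0575
```

Lower gently to the floor, then push on home.

{"fn": "apply_moves", "kwargs": {
  "steps": [
    {"x":0,"y":0,"z":1,"wx":0,"wy":0,"wz":0},
    {"x":0,"y":0,"z":2,"wx":0,"wy":0,"wz":0},
    {"x":0,"y":0,"z":2,"wx":0,"wy":0,"wz":0}
  ]
}}

```text
t: 11.5
ee_pos: [0.4293, 0.354, 0.0464]
tool_rot: [3.14, 0.003, 0.371]
contact_force: [-0.5, -0.4, -0.2]
gripper_width: 0.058
```

{"fn": "apply_moves", "kwargs": {
  "steps": [
    {"x":2,"y":0,"z":0,"wx":0,"wy":0,"wz":0},
    {"x":4,"y":0,"z":0,"wx":0,"wy":0,"wz":0},
    {"x":5,"y":0,"z":0,"wx":0,"wy":0,"wz":0},
    {"x":5,"y":0,"z":0,"wx":0,"wy":0,"wz":0}
  ]
}}

```text
t: 11.9
ee_pos: [0.4342, 0.356, 0.0464]
tool_rot: [3.14, 0.002, 0.371]
contact_force: [0.9, 0.4, -1.4]
gripper_width: 0.058
```

{"fn": "apply_moves", "kwargs": {
  "steps": [
    {"x":1.5,"y":0,"z":0.5,"wx":0,"wy":0,"wz":0},
    {"x":3,"y":0,"z":1,"wx":0,"wy":0,"wz":0},
    {"x":3,"y":0,"z":1,"wx":0,"wy":0,"wz":0}
  ]
}}

```text
t: 12.2
ee_pos: [0.4371, 0.3571, 0.0456]
tool_rot: [3.14, 0.002, 0.371]
contact_force: [-1.0, -1.4, 2.2]
gripper_width: 0.0581
```

{"fn": "apply_moves", "kwargs": {
  "steps": [
    {"x":1.5,"y":0,"z":0,"wx":0,"wy":0,"wz":0},
    {"x":2.5,"y":0,"z":0,"wx":0,"wy":0,"wz":0},
    {"x":2.5,"y":0,"z":0,"wx":0,"wy":0,"wz":0}
  ]
}}

```text
t: 12.5
ee_pos: [0.4385, 0.3576, 0.0456]
tool_rot: [3.14, 0.005, 0.371]
contact_force: [-6.4, -1.7, 6.4]
gripper_width: 0.0581
```

{"fn": "apply_moves", "kwargs": {
  "steps": [
    {"x":1.5,"y":0,"z":0,"wx":0,"wy":0,"wz":0},
    {"x":3,"y":0,"z":0,"wx":0,"wy":0,"wz":0},
    {"x":3,"y":0,"z":0,"wx":0,"wy":0,"wz":0},
    {"x":3,"y":0,"z":0,"wx":0,"wy":0,"wz":0}
  ]
}}

```text
t: 12.9
ee_pos: [0.4386, 0.3577, 0.0456]
tool_rot: [3.139, 0.011, 0.371]
contact_force: [-16.0, -5.0, 11.5]
gripper_width: 0.0577
```

```bash
python3 - <<'E'
from h import *
s=bot.capture("side")["img"]
S=bot.sense(); print(S['contact_force'],S['ee_pos'])
crop(s,240,150,390,280,5,"s9.png")
E
```

```text
[-14.591   -4.828   12.8271] [0.4386 0.3576 0.0456]
```

View pics/s9.png

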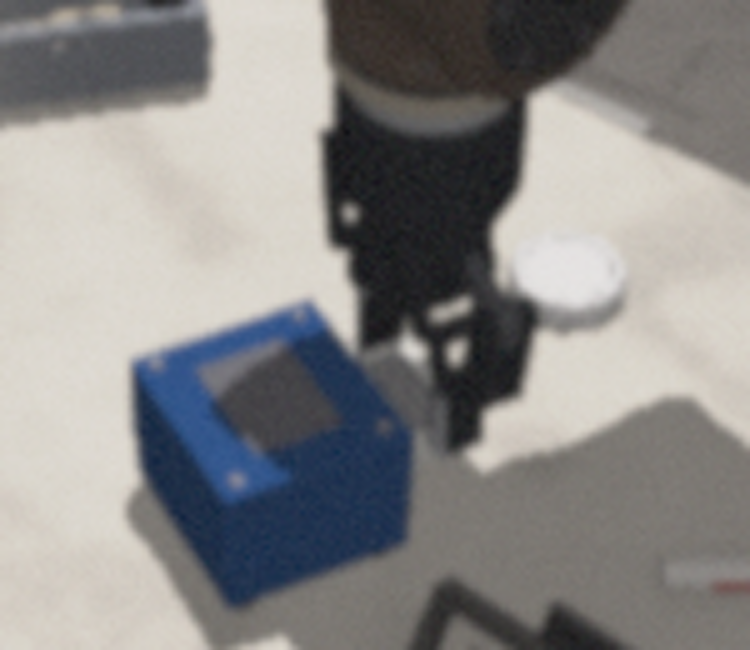

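{"fn": "apply_moves", "kwargs": {
  "steps": [
    {"x":0,"y":0,"z":0,"wx":0,"wy":0,"wz":0},
    {"x":0,"y":0,"z":0,"wx":0,"wy":0,"wz":0},
    {"x":0,"y":0,"z":0,"wx":0,"wy":0,"wz":0},
    {"x":0,"y":0,"z":0,"wx":0,"wy":0,"wz":0},
    {"x":0,"y":0,"z":0,"wx":0,"wy":0,"wz":0},
    {"x":0,"y":0,"z":-15,"wx":0,"wy":0,"wz":0},
    {"x":0,"y":0,"z":-50,"wx":0,"wy":0,"wz":0},
    {"x":0,"y":0,"z":-100,"wx":0,"wy":0,"wz":0},
    {"x":0,"y":30,"z":-140,"wx":0,"wy":0,"wz":0},
    {"x":0,"y":75,"z":-160,"wx":0,"wy":0,"wz":0},
    {"x":0,"y":125,"z":-160,"wx":0,"wy":0,"wz":0},
    {"x":0,"y":175,"z":-160,"wx":0,"wy":0,"wz":0}
  ],
  "hand": 1
}}

```text
t: 14.15
ee_pos: [0.5041, 0.1942, 0.2071]
tool_rot: [3.138, 0.009, 0.372]
contact_force: [1.9, 1.0, 0.2]
gripper_width: 0.0857
```

{"fn": "apply_moves", "kwargs": {
  "steps": [
    {"x":0,"y":50,"z":0,"wx":0,"wy":0,"wz":0},
    {"x":0,"y":100,"z":0,"wx":0,"wy":0,"wz":0},
    {"x":0,"y":150,"z":0,"wx":0,"wy":0,"wz":0},
    {"x":0,"y":200,"z":0,"wx":0,"wy":0,"wz":0},
    {"x":0,"y":250,"z":0,"wx":0,"wy":0,"wz":0},
    {"x":0,"y":250,"z":0,"wx":0,"wy":0,"wz":0},
    {"x":0,"y":250,"z":0,"wx":0,"wy":0,"wz":0}
  ]
}}

```text
t: 14.85
ee_pos: [0.5951, -0.0399, 0.2074]
tool_rot: [3.139, 0.009, 0.37]
contact_force: [0.0, 0.4, 0.4]
gripper_width: 0.085
```

```bash
python3 - <<'E'
from h import *
s=bot.capture("side")["img"];t=bot.capture("top")["img"]
S=bot.sense(); print(S['gripper_width'],S['contact_force'],S['ee_pos'])
crop(s,240,150,390,280,5,"s10.png");crop(t,190,180,300,290,6,"t10.png");cv2.imwrite("pics/t10f.png",t)
E
```

```text
0.08564865471541752 [-0.0272 -0.3406  0.4198] [ 0.5947 -0.038   0.2077]
```

View pics/s10.png

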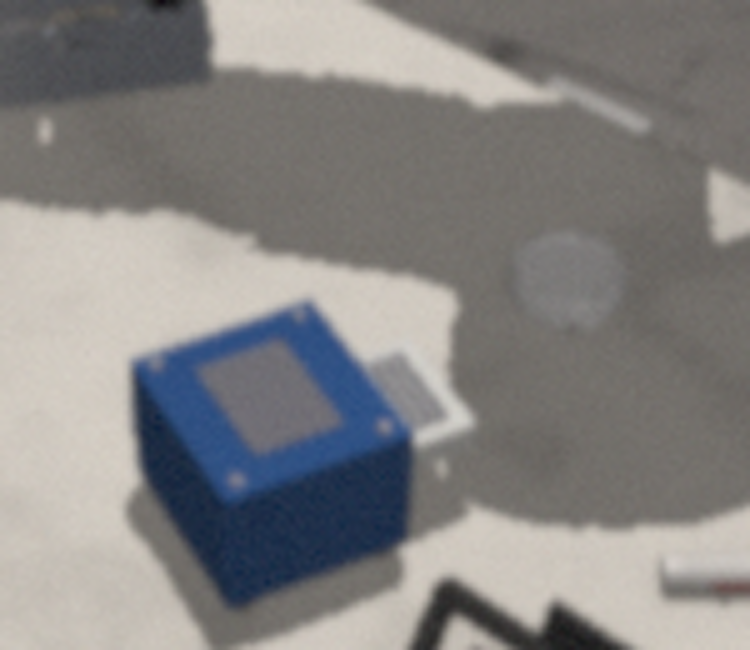

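View pics/t10.png

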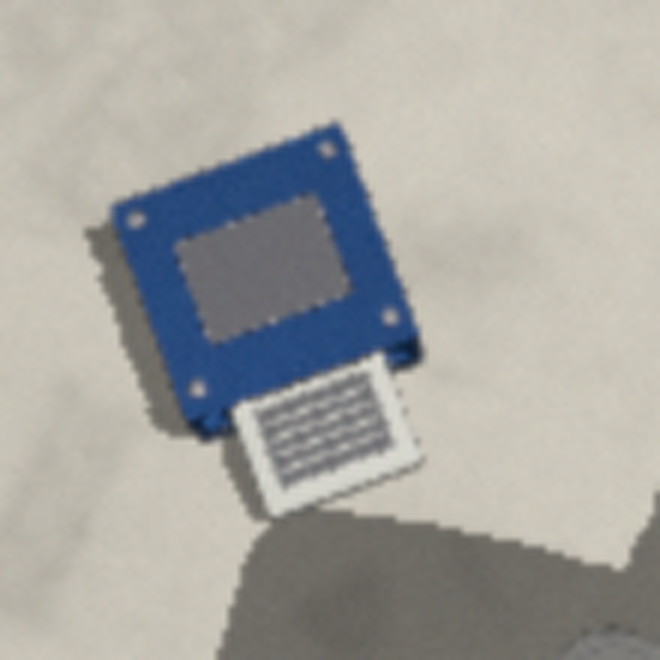

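View pics/t10f.png

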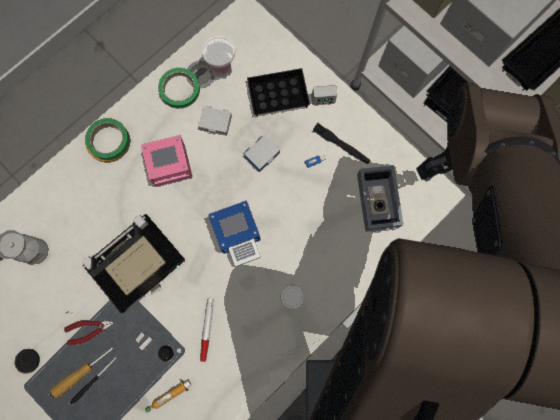

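```bash
python3 - <<'E'
from h import *
import pickle
t,s=pickle.load(open("cams.pkl","rb"))
c,sn=np.cos(.3728),np.sin(.3728)
def loc(cam,u,v,z): p=pix2w(cam,u,v,z); return (p[:2]-[.4999,.3811])@np.array([[c,-sn],[sn,c]])
for a in((275,517),(422,460)): print(loc(t,a[0]/6+190,a[1]/6+180,.046))
print(loc(s,476/5+240,418/5+150,.046),loc(s,405/5+240,348/5+150,.046))
E
```

```text
[-0.0794  0.0276]
[-0.0789 -0.0298]
[-0.0795  0.0269] [-0.0737 -0.0232]
```

```bash
python3 -c "
from cell import bot
print(bot.job_done(), bot.sense()['t'])"
```

```text
the job is handed in; nothing more can be done
the job is handed in; nothing more can be done
```

The cover is off the control box and fully home in the blue shelter, tabs up. The job was handed in at about 15 s of the 58 s allowed.

**What I did:** I squeezed both orange tabs and lifted the cover straight off. I laid it flat on the free bench and let go, and both tabs sprang back out. I then took it by its sides near the outer end and slid it in until it stopped against the back wall (about 16 N, no further travel). I released it and moved the arm clear.

**Last checks:**
- **Position:** in the top view the cover's outer end is 79 mm from the shelter's origin, against an expected 80 mm. It is centred to about 1 mm. One side-view corner read 74 mm; it was blurred and does not fit the other three, so I discounted it.
- **Other things on the bench:** they look unmoved when the first and last top views are compared.
- **Forces:** contact forces reported at the end of each move stayed under about 21 N, and the gripper was touching nothing at hand-in.
- **Less certain:** some corner readings of the cover while it lay on the bench and at the mouth were off by a few pixels. I relied there on the arm's measured pose and the contact forces.

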